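# Put the stray stone beads back in the caddy

### The job

Clear the stray red stone beads off the mat into the bead caddy: put each one in the bin that already holds beads of its own shape and size, so that it lies inside the bin below the rim. Two of the loose beads, the disc without a hole and the small round one, have no bin here: leave them where they lie.

Things in the scene. Friction and masses are not known exactly. Their poses are not given: they have to be found in the camera images.
- bead_round: Loose round bead, 30 mm across, 27 mm high with small flats at its drill hole, standing hole up. Origin at its centre, 13.5 mm above the mat. Deep-red polished stone like all the beads; one lies loose on the mat at the start, the others of its kind are fixed in its bin.
- bead_ring: Loose flat ring bead, 46 mm across, 12 mm thick, with a 19 mm hole through its middle, lying flat. Origin at its centre, 6 mm above the mat; z is the ring's axis. Deep-red polished stone like all the beads; one lies loose on the mat at the start, the others of its kind are fixed in its bin.
- bead_tile: Loose square tile bead, 30 x 30 mm, 18 mm high, lying flat. Origin at its centre, 9 mm above the mat; x and y square to its sides. Deep-red polished stone like all the beads; one lies loose on the mat at the start, the others of its kind are fixed in its bin.
- bead_long: Loose long eight-sided bead, 44 mm long and 22 mm across its flats, lying on a flat. Origin at its centre, 11 mm above the mat; x runs along its length. Deep-red polished stone like all the beads; one lies loose on the mat at the start, the others of its kind are fixed in its bin.
- coin: Plain solid disc bead of the same stone, 46 mm across, 12 mm thick, without any hole in its face; no bin here holds its kind. Origin at its centre, 6 mm above the mat.
- small_round: Small round bead of the same stone, 20 mm across, 18 mm high; no bin here holds this size. Origin at its centre, 9 mm above the mat. The mat that all six loose beads lie on is 3 mm thick, so its top is 3 mm above the table. Bench things (jar, tools, spool) lie about, none within 45 mm of a bead's centre.
- bin_round: Clear open bin, 110 mm square (inside 104), 50 mm high, walls and floor 3 mm, with one fixed layer of round 30 mm beads, three by three, top 32 mm above its underside; the stray goes on top of it. Origin: centre of its underside, 9 mm above the table; x, y along its sides. The four bins stand two by two, 114 mm apart, in a fixed dark tray 240 mm square, rim 22 mm; which stands where varies.
- bin_ring: Clear open bin of the same make and in the same tray as bin_round (110 mm square, 50 mm high), with one fixed layer of flat 46 mm ring beads, two by two, top 15 mm above its underside; the stray goes on top of it. Origin: centre of its underside; x, y along its sides.
- bin_tile: Clear open bin of the same make and in the same tray as bin_round (110 mm square, 50 mm high), with one fixed layer of square 30 mm tile beads, three by three, top 21 mm above its underside; the stray goes on top of it. Origin: centre of its underside; x, y along its sides.
- bin_long: Clear open bin of the same make and in the same tray as bin_round (110 mm square, 50 mm high), with one fixed layer of long eight-sided beads, two columns of three, top 25 mm above its underside; the stray goes on top of it. Origin: centre of its underside; x, y along its sides.

How it is judged (in metres and radians):
At the end, for the whole second after the job is handed in: The round, ring, tile and long bead each lie at rest in the bin of their own kind, centre inside its walls (within 50 mm of the bin's middle along each side) and below its 50 mm rim; the disc without a hole and the small round bead are within 25 mm of where they started (x of bead_round in the frame of bin_round between -0.05 and 0.05 m and y of bead_round in the frame of bin_round between -0.05 and 0.05 m and z of bead_round in the frame of bin_round between 0 and 0.05 m and linear speed of each of bead_round, bead_ring, bead_tile, bead_long below 0.02 m/s and angular speed of each of bead_round, bead_ring, bead_tile, bead_long below 0.5 rad/s and x of bead_ring in the frame of bin_ring between -0.05 and 0.05 m and y of bead_ring in the frame of bin_ring between -0.05 and 0.05 m and z of bead_ring in the frame of bin_ring between 0 and 0.05 m and x of bead_tile in the frame of bin_tile between -0.05 and 0.05 m and y of bead_tile in the frame of bin_tile between -0.05 and 0.05 m and z of bead_tile in the frame of bin_tile between 0 and 0.05 m and x of bead_long in the frame of bin_long between -0.05 and 0.05 m and y of bead_long in the frame of bin_long between -0.05 and 0.05 m and z of bead_long in the frame of bin_long between 0 and 0.05 m and distance of each of coin, small_round from where it was at the start of the episode below 0.025 m); the robot touches nothing.
It fails at once if a bead that has no bin here (the disc or the small round one) is carried or pushed off from its place (distance of any of coin, small_round from where it was at the start of the episode above 0.04 m).
It also fails if it takes over 101 s, if anything falls off the work surface, if the arm or the gripper's body presses on something with over 40 N, if the wrist force passes 120 N, or if a joint passes its speed limit or range.

### The arm

A 6-joint arm with a two-finger parallel gripper is mounted at the origin on the work surface. World frame = base frame: x ahead of the robot, y to its left, z up, the work surface at z = 0. Lengths are in m, angles in degrees, forces in N, time in s.
With the tool pointing down it reaches from about 0.25 to 0.725 m from the base axis. Payload 9.7 kg.
Tool frame: the origin (TCP) lies midway between the tips of the shut fingers; the grasp point (between the pads) lies 19 mm behind it; z points along the fingers, y is the line along which they close (so a half turn about z gives the same grasp; the last joint's range is limited). The gripper opens to 85 mm and grips with 20 to 120 N. Pads are 22 mm wide; open, the fingers measure 114 mm over their backs; the gripper's body (76 mm by 85 mm) begins 54 mm behind the grasp point. The pads swing forward as they close: fully open they stand 13 mm farther back than shut.
Start: joints at [-67.036, 4.979, 10.078, 95.1, 0, 90], TCP at [0.215, -0.506, 0.231] pointing down, gripper open.
Joint ranges: [-179.16, 179.16], [-48.56, 103.87], [-65.8, 70.77], [-126.05, 130.52], [-82.76, 87.17], [-180, 180]. Speed limits (degrees/s): [127.2, 127.2, 147.25, 180, 180, 180].

### API

Orientations are given as [roll, pitch, yaw] about the fixed x, y, z axes, in that order (R = Rz(yaw) Ry(pitch) Rx(roll)).
In Python, from workcell import bot gives the robot as it stands.
- The arm moves only by the shell command python3 -m crank 'ROWS' [FORCE]. ROWS is JSON, a list of rows, each an object with "gripper": the finger opening in mm, from 0 to 85.4; "travel": the shift along the tool's x, y, z in mm, a list of three; "twist": the turn, a rotation vector about the tool's x, y, z in rad, a list of three. In form: [{"gripper": gripper, "travel": [tx, ty, tz], "twist": [rx, ry, rz]}, ...]. A call has 1 to 12 rows; each row shifts and turns the commanded pose from where the row before left it, along the tool's axes as they then stand; what a row does not reach is not made up. A row lasts 1/8 s, in which the tool goes at most 62.5 mm and 10.7 degrees, less where a joint would pass 70% of its speed; a pose out of reach is approached as far as the arm can. A call is refused whole if a number of a shift passes 62.5 or a number of a turn 0.188, either way. A call with a gripper value outside its range is refused whole. The fingers move at their own pace and stop on an object; FORCE is the grip in N (left out, the last holds). Time passes only in rows, so rows that do not move let the fingers close. It gives the time, the measured TCP pose, the force, the opening and the grip force at its end, in the units of the state.
- bot.get_obs(): the state, without advancing time (a new reading comes with each control period).
- bot.camera(name): name is "scene" or "top" or "wrist"; returns the picture (400x640x3 uint8, red, green, blue); there is no depth.
- bot.calibration(name): a dict with "vfov" (degrees; the focal length in pixels is half the picture's height over the tangent of half this angle, whatever the lens; pixels are square), "cx", "cy" (the principal point, pixels), "camera_from_world" (4x4, takes a point from world to camera coordinates). Camera axes: x right, y down, z forward; pixel columns grow to the right and rows downward; lengths in m; the calibration is good to about 2 mm. A picture is of the moment at which its call begins: read the wrist's pose just before it. calibration takes no time and is no camera call; for the wrist camera it gives the pose at the moment of the call.
- bot.job_done(): hands the job in; it is judged then, once.
The state is a dict: "time": time; "q": joint angles; "qd": joint speeds; "joint_efforts": joint torques, N m; "ee_pos": TCP position; "tcp_rot": TCP orientation; "wrist_force": force on the tool from outside, world axes, zero at the start; "torque": the same for the moment, N m; "opening": finger opening in m; "grasp_force": force on a finger pad.
Only numpy, scipy, OpenCV 4.12 (cv2) and the standard library are available. Lean on these libraries where they do the work, as an engineer would, in place of code of your own. Each camera call takes 0.05 s, during which the arm holds its last target. There are 200 camera calls.

## Working session

There is one attempt and no reset: what is moved stays moved. The work goes in short steps, Python scripts to look and compute and a shell command to move; the robot and the scene stay as the last step left them, time stands still between calls to the robot, and variables do not carry over. Pictures are saved under pics/ and viewed, at most 14 in all, crops included, and the job is handed in when it is done.

```bash
mkdir -p pics; ls
python3 - <<'E'
from workcell import bot
import cv2
for n in("top","scene"):
    im=bot.camera(n); cv2.imwrite(f"pics/{n}0.png",im[:,:,::-1]); print(n,bot.calibration(n))
o=bot.get_obs(); print(o)
E
```

```text
pics
top {'vfov': 49.224090231415744, 'cx': 313.6109347388495, 'cy': 207.7911468454904, 'camera_from_world': array([[-0.15935754, -0.98720658,  0.00532372,  0.10003645],
       [-0.96502679,  0.15463566, -0.21168634,  0.53299891],
       [ 0.20815491, -0.03887134, -0.97732316,  0.7538879 ],
       [ 0.        ,  0.        ,  0.        ,  1.        ]])}
scene {'vfov': 47.63835114420481, 'cx': 321.9268817138984, 'cy': 198.98617441619587, 'camera_from_world': array([[-0.12859822,  0.99156628, -0.01608763,  0.054073  ],
       [ 0.83962696,  0.10023172, -0.53383534, -0.43588081],
       [-0.52772063, -0.08215789, -0.8454354 ,  1.30525608],
       [ 0.        ,  0.        ,  0.        ,  1.        ]])}
{'time': 0.1, 'q': array([-6.70348828e+01,  5.00696313e+00,  1.00386880e+01,  9.50999029e+01,
       -1.77688666e-03,  9.00002601e+01]), 'qd': array([-0.03955347, -0.15696498,  0.10891637, -0.11725299,  0.03529385,
        0.07018509]), 'joint_efforts': array([-3.54676440e-04, -5.21565270e+01,  4.65651870e+01,  1.61328551e-02,
        6.37765970e-05,  1.45209191e-05]), 'ee_pos': array([ 0.21450323, -0.50621722,  0.23066069]), 'tcp_rot': array([-1.79931822e+02,  1.77719485e-03,  2.29648593e+01]), 'wrist_force': array([-0.49827846,  0.07542036, -0.62434336]), 'torque': array([-0.02782961,  0.02265982, -0.0756018 ]), 'grasp_force': 0.0, 'opening': 0.08507689630749488}
```

View pics/top0.png

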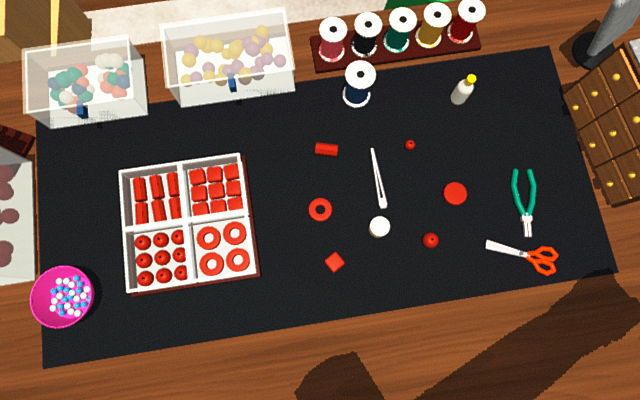

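View pics/scene0.png

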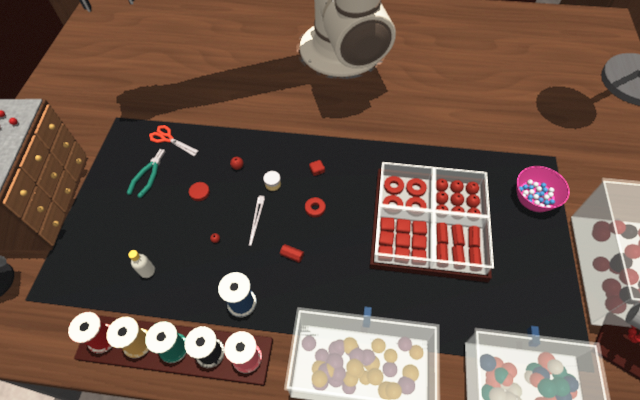

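Top view: the long bead is at (326,149), ring (320,209), tile (334,262), round (431,240), coin (455,193) and small round (410,145). Bins: long (156,197), tile (215,190), round (161,257), ring (222,248). The scene view agrees.

```bash
cat > h.py <<'E'
from workcell import bot
import cv2, numpy as np
def ray(c,uv,z,shape=(400,640)):
    uv=np.atleast_2d(uv).astype(float); f=200/np.tan(np.radians(c["vfov"])/2)
    T=c["camera_from_world"]; R,t=T[:3,:3],T[:3,3]; o=-R.T@t
    d=np.c_[(uv-[c["cx"],c["cy"]])/f,np.ones(len(uv))]@R
    return (o+d*((z-o[2])/d[:,2])[:,None])[:,:2]
def red(im):
    h=cv2.cvtColor(im,cv2.COLOR_RGB2HSV)
    return cv2.inRange(h,(0,150,70),(6,255,255))|cv2.inRange(h,(172,150,70),(180,255,255))
def blobs(im,amin=30):
    cs,_=cv2.findContours(red(im),cv2.RETR_EXTERNAL,cv2.CHAIN_APPROX_NONE)
    return [c[:,0] for c in cs if cv2.contourArea(c)>amin]
def rect(p):
    r=cv2.minAreaRect((p*1000).astype(np.float32)); return np.round(np.array(r[0])),np.round(r[1]),round(r[2])
E
python3 - <<'E'
from h import *
for n in("top","scene"):
    c=bot.calibration(n); im=cv2.imread(f"pics/{n}0.png")[:,:,::-1].copy()
    for b in blobs(im):
        u=b.mean(0).round(); p=ray(c,b,.012)
        if abs(p[:,0].mean()-.4)<.25 and abs(p[:,1].mean())<.45: print(n,u,*rect(p))
c=bot.calibration("top")
print(ray(c,[[120,170],[241,154],[257,274],[127,291],[180,163],[186,224],[191,282],[124,231],[249,214]],.059))
E
```

```text
top [145. 278.] [468. 350.] [28. 27.] 85
top [164. 275.] [468. 314.] [28. 27.] 38
top [181. 272.] [468. 283.] [23. 25.] 84
top [544. 266.] [ 369. -404.] [28. 12.] 58
top [211. 264.] [475. 222.] [44. 42.] 83
top [144. 260.] [502. 349.] [28. 27.] 38
top [334. 262.] [441. -10.] [31. 32.] 30
top [162. 257.] [502. 314.] [27. 25.] 81
top [546. 253.] [ 393. -415.] [27. 13.] 71
top [237. 260.] [476. 172.] [44. 42.] 81
top [179. 255.] [502. 281.] [23. 26.] 85
top [544. 260.] [ 383. -409.] [62. 56.] 30
top [142. 242.] [536. 349.] [29. 25.] 81
top [160. 240.] [537. 314.] [29. 25.] 81
top [430. 240.] [ 454. -201.] [29. 30.] 78
top [178. 237.] [537. 282.] [23. 26.] 84
top [208. 238.] [525. 223.] [42. 43.] 83
top [234. 233.] [527. 172.] [43. 43.] 83
top [218. 206.] [586. 197.] [30. 25.] 89
top [320. 209.] [547.   1.] [45. 46.] 81
top [455. 193.] [ 536. -268.] [46. 48.] 77
top [140. 201.] [622. 346.] [95. 23.] 0
top [157. 198.] [621. 313.] [25. 94.] 90
top [174. 195.] [621. 281.] [21. 95.] 90
top [199. 193.] [621. 231.] [94. 31.] 0
top [215. 182.] [634. 197.] [66. 30.] 0
top [233. 187.] [620. 164.]
[... 359 characters left out ...]
cene [315. 207.] [546.   1.] [49. 45.] 7
scene [473. 198.] [479. 348.] [81. 27.] 1
scene [199. 191.] [ 537. -269.] [49. 47.] 7
scene [457. 197.] [479. 313.] [26. 82.] 89
scene [442. 195.] [479. 280.] [23. 81.] 90
scene [416. 194.] [481. 222.] [42. 76.] 89
scene [393. 192.] [481. 171.] [76. 43.] 0
scene [376. 204.] [521. 135.] [  4. 187.] 90
scene [317. 167.] [438.  -9.] [38. 32.] 30
scene [236. 162.] [ 448. -202.] [33. 30.] 7
scene [161. 135.] [ 385. -405.] [61. 56.] 68
[[0.67117305 0.36248312]
 [0.66675896 0.13381716]
 [0.4378831  0.13370158]
 [0.44491045 0.36522193]
 [0.66715129 0.24982318]
 [0.54865371 0.25015461]
 [0.44257385 0.25169111]
 [0.55362676 0.36305685]
 [0.54893918 0.13375766]]
```

```bash
python3 - <<'E'
from h import *
for n in("top","scene"):
    c=bot.calibration(n); im=cv2.imread(f"pics/{n}0.png")[:,:,::-1].copy()
    for b in blobs(im):
        p=ray(c,b,.014)
        if abs(p[:,0].mean()-.65)<.05 and p[:,1].mean()<.1:print(n,*rect(p), cv2.boxPoints(cv2.minAreaRect((p*1000).astype(np.float32))).round())
E
python3 -m crank '[{"gripper":50,"travel":[0,0,0],"twist":[0,0,0.134]},{"gripper":50,"travel":[0,0,0],"twist":[0,0,0.134]},{"gripper":50,"travel":[0,0,0],"twist":[0,0,0.133]},{"gripper":50,"travel":[26.4,-33.9,11.2],"twist":[0,0,0]},{"gripper":50,"travel":[26.4,-33.9,11.2],"twist":[0,0,0]},{"gripper":50,"travel":[26.4,-33.9,11.2],"twist":[0,0,0]},{"gripper":50,"travel":[26.4,-33.9,11.2],"twist":[0,0,0]},{"gripper":50,"travel":[26.4,-33.9,11.2],"twist":[0,0,0]},{"gripper":50,"travel":[26.4,-33.9,11.2],"twist":[0,0,0]},{"gripper":50,"travel":[26.4,-33.9,11.2],"twist":[0,0,0]},{"gripper":50,"travel":[26.4,-33.9,11.2],"twist":[0,0,0]},{"gripper":50,"travel":[26.4,-33.9,11.2],"twist":[0,0,0]}]' 40
```

```text
top [667. -31.] [47. 26.] 73 [[648. -50.]
 [673. -58.]
 [686. -13.]
 [661.  -5.]]
top [ 650. -201.] [20. 19.] 81 [[ 639. -210.]
 [ 658. -213.]
 [ 661. -192.]
 [ 642. -189.]]
scene [665. -33.] [50. 26.] 73 [[645. -53.]
 [670. -61.]
 [684. -13.]
 [659.  -6.]]
scene [ 650. -201.] [21. 18.] 53 [[ 636. -204.]
 [ 651. -215.]
 [ 663. -198.]
 [ 649. -187.]]
time: 1.6
ee_pos: [0.4528, -0.2001, 0.1299]
tcp_rot: [-180.0, 0.0, -0.0]
wrist_force: [1.1, -0.9, 0.1]
opening: 0.05
grasp_force: 0.0
```

Run:
```python
from h import *
o=bot.get_obs();print(o["ee_pos"],o["tcp_rot"],o["opening"])
c=bot.calibration("wrist");im=bot.camera("wrist");cv2.imwrite("pics/w1.png",im[:,:,::-1])
for b in blobs(im,100): print(b.mean(0).round(),*rect(ray(c,b,.0165)))
```

```text
[ 0.45281152 -0.20005956  0.1298796 ] [-1.79995158e+02  1.74775216e-02 -1.07557190e-02] 0.05003037483146521
[122. 201.] [443. -14.] [30. 40.] 30
[322. 191.] [ 453. -200.] [30. 30.] 44
[80. 81.] [547.  -3.] [18. 19.] 71
[390.  93.] [ 537. -256.] [44. 21.] 1
[87. 82.] [546.  -7.] [48. 46.] 71
```

View pics/w1.png

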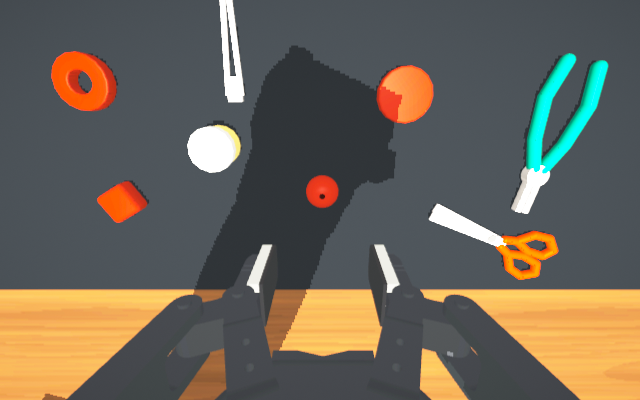

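The wrist view shows the round bead at (322,191), directly under the TCP between the fingers. Both views agree, so I'll descend and grip.

```bash
python3 -m crank '[{"gripper":50,"travel":[0,0,45],"twist":[0,0,0]},{"gripper":50,"travel":[0,0,45],"twist":[0,0,0]},{"gripper":50,"travel":[0,0,25],"twist":[0,0,0]},{"gripper":50,"travel":[0,0,9],"twist":[0,0,0]},{"gripper":22,"travel":[0,0,0],"twist":[0,0,0]},{"gripper":22,"travel":[0,0,0],"twist":[0,0,0]},{"gripper":22,"travel":[0,0,0],"twist":[0,0,0]},{"gripper":22,"travel":[0,0,0],"twist":[0,0,0]},{"gripper":22,"travel":[0,0,0],"twist":[0,0,0]},{"gripper":22,"travel":[0,0,-10],"twist":[0,0,0]},{"gripper":22,"travel":[0,0,-40],"twist":[0,0,0]},{"gripper":22,"travel":[0,0,-60],"twist":[0,0,0]}]' 40
```

```text
time: 3.15
ee_pos: [0.4511, -0.2008, 0.1166]
tcp_rot: [-179.9, 0.2, -0.0]
wrist_force: [1.1, -0.1, -0.5]
opening: 0.0268
grasp_force: 39.6
```

```bash
python3 -m crank '[{"gripper":22,"travel":[5,-46,0],"twist":[0,0,0]},{"gripper":22,"travel":[5,-46,0],"twist":[0,0,0]},{"gripper":22,"travel":[5,-46,0],"twist":[0,0,0]},{"gripper":22,"travel":[5,-46,0],"twist":[0,0,0]},{"gripper":22,"travel":[5,-46,0],"twist":[0,0,0]},{"gripper":22,"travel":[5,-46,0],"twist":[0,0,0]},{"gripper":22,"travel":[5,-46,0],"twist":[0,0,0]},{"gripper":22,"travel":[5,-46,0],"twist":[0,0,0]},{"gripper":22,"travel":[5,-46,0],"twist":[0,0,0]},{"gripper":22,"travel":[5,-46,0],"twist":[0,0,0]},{"gripper":22,"travel":[5,-46,0],"twist":[0,0,0]},{"gripper":22,"travel":[0,0,0],"twist":[0,0,0]}]'
python3 - <<'E'
from h import *
im=bot.camera("wrist");cv2.imwrite("pics/w2.png",im[:,:,::-1])
E
```

```text
time: 4.65
ee_pos: [0.4981, 0.149, 0.1327]
tcp_rot: [-173.1, 0.1, 13.0]
wrist_force: [0.2, -1.1, -1.3]
opening: 0.0269
grasp_force: 39.6
```

View pics/w2.png

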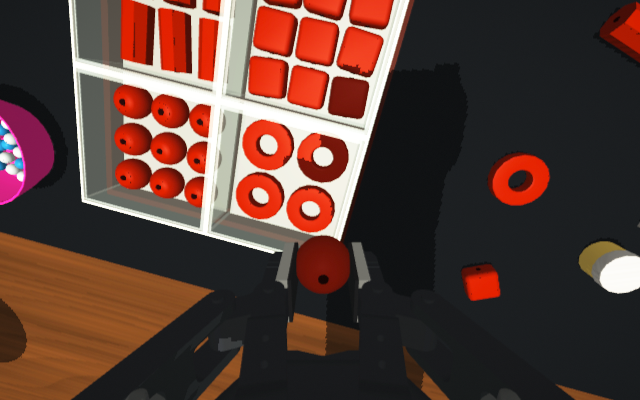

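The bead is held, at (322,265) between the pads, but the arm lagged and the tool is tilted 7° and yawed 13°. I'll check the joints.

Run:
```python
from h import *
o=bot.get_obs();print(o["q"].round(1),o["qd"].round(1),o["ee_pos"],o["tcp_rot"].round(2))
```

```text
[ 1.280e+01 -1.000e-01 -6.300e+00  8.390e+01  6.800e+00  1.799e+02] [-1.1 -0.5 -0.9  0.1 -0.4  0. ] [0.49791292 0.14816876 0.13246021] [-1.7317e+02  1.1000e-01  1.2890e+01]
```

Joint 6 sits at its limit (q6 = q1+180−yaw), so I'll use yaw 90° from now on. First I'll level the tool and turn.

```bash
python3 -m crank '[{"gripper":22,"travel":[0,0,0],"twist":[-0.119,0,-0.03]},{"gripper":22,"travel":[0,0,0],"twist":[0,0,-0.164]},{"gripper":22,"travel":[0,0,0],"twist":[0,0,-0.164]},{"gripper":22,"travel":[0,0,0],"twist":[0,0,-0.164]},{"gripper":22,"travel":[0,0,0],"twist":[0,0,-0.164]},{"gripper":22,"travel":[0,0,0],"twist":[0,0,-0.164]},{"gripper":22,"travel":[0,0,0],"twist":[0,0,-0.164]},{"gripper":22,"travel":[0,0,0],"twist":[0,0,-0.164]},{"gripper":22,"travel":[0,0,0],"twist":[0,0,-0.164]}]'
```

```text
time: 5.82
ee_pos: [0.5002, 0.138, 0.1323]
tcp_rot: [-179.9, -0.4, 90.7]
wrist_force: [0.7, 0.2, -0.6]
opening: 0.027
grasp_force: 39.6
```

```bash
python3 -m crank '[{"gripper":22,"travel":[42,0,0],"twist":[0,0,0]},{"gripper":22,"travel":[42,0,0],"twist":[0,0,0]},{"gripper":22,"travel":[42,0,0],"twist":[0,0,0]},{"gripper":22,"travel":[42,0,0],"twist":[0,0,0]},{"gripper":22,"travel":[0,0,0],"twist":[0,0,0]},{"gripper":22,"travel":[0,0,30],"twist":[0,0,0]},{"gripper":22,"travel":[0,0,30],"twist":[0,0,0]},{"gripper":22,"travel":[0,0,18],"twist":[0,0,0]},{"gripper":22,"travel":[0,0,2],"twist":[0,0,0]}]'
```

```text
time: 6.95
ee_pos: [0.4984, 0.306, 0.0526]
tcp_rot: [-179.8, -0.3, 90.4]
wrist_force: [0.4, 0.4, -0.6]
opening: 0.0269
grasp_force: 39.6
```

```bash
python3 -m crank '[{"gripper":45,"travel":[0,0,0],"twist":[0,0,0]},{"gripper":45,"travel":[0,0,0],"twist":[0,0,0]},{"gripper":45,"travel":[0,0,0],"twist":[0,0,0]},{"gripper":45,"travel":[0,0,-20],"twist":[0,0,0]},{"gripper":45,"travel":[0,0,-60],"twist":[0,0,0]},{"gripper":62,"travel":[-51,8,0],"twist":[0,0,0]},{"gripper":62,"travel":[-51,8,0],"twist":[0,0,0]},{"gripper":62,"travel":[-51,8,0],"twist":[0,0,0]},{"gripper":62,"travel":[-51,8,0],"twist":[0,0,0]},{"gripper":62,"travel":[-51,8,0],"twist":[0,0,0]},{"gripper":62,"travel":[-51,8,0],"twist":[0,0,0]},{"gripper":62,"travel":[0,0,0],"twist":[0,0,0]}]'
cat > look.py <<'E'
from h import *
import sys
z=float(sys.argv[1]); o=bot.get_obs();print(o["ee_pos"].round(4),o["tcp_rot"].round(1))
c=bot.calibration("wrist");im=bot.camera("wrist")
for b in blobs(im,150): print(b.mean(0).round(),*rect(ray(c,b,z)))
im=bot.camera("top");cv2.imwrite(f"pics/{sys.argv[2]}.png",cv2.resize(im[130:310,90:480,::-1],None,fx=2,fy=2))
E
python3 look.py .009 t1
```

```text
time: 8.45
ee_pos: [0.5499, -0.0021, 0.1316]
tcp_rot: [-179.9, -0.4, 90.2]
wrist_force: [-0.2, -0.2, -0.5]
opening: 0.0622
grasp_force: 0.0
[ 0.5499 -0.0021  0.1316] [-179.9   -0.4   90.2]
[583. 384.] [ 868. -253.] [18. 69.] 52
[636. 270.] [877. -91.] [ 9. 35.] 19
[619. 270.] [856. -92.] [ 49. 101.] 19
[444. 221.] [669. -36.] [52. 28.] 73
[209. 197.] [440. -12.] [36. 31.] 30
[320. 187.] [547.  -1.] [46. 47.] 0
[333.  23.] [557. 139.] [ 12. 255.] 90
```

View pics/t1.png

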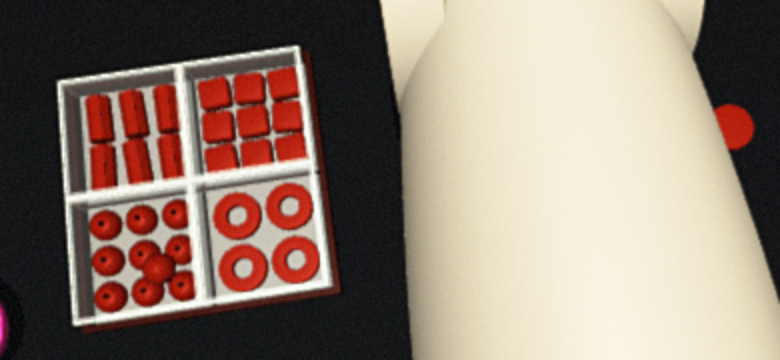

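The round bead lies in its bin, at (158,267) in the crop. The ring is at (547,−1) mm, 3 mm off the TCP.

```bash
python3 -m crank '[{"gripper":62,"travel":[1,-3,45],"twist":[0,0,0]},{"gripper":62,"travel":[0,0,45],"twist":[0,0,0]},{"gripper":62,"travel":[0,0,27],"twist":[0,0,0]},{"gripper":62,"travel":[0,0,11],"twist":[0,0,0]},{"gripper":40,"travel":[0,0,0],"twist":[0,0,0]},{"gripper":40,"travel":[0,0,0],"twist":[0,0,0]},{"gripper":40,"travel":[0,0,0],"twist":[0,0,0]},{"gripper":40,"travel":[0,0,0],"twist":[0,0,0]},{"gripper":40,"travel":[0,0,-10],"twist":[0,0,0]},{"gripper":40,"travel":[0,0,-40],"twist":[0,0,0]},{"gripper":40,"travel":[0,0,-60],"twist":[0,0,0]}]' 50
```

```text
time: 9.93
ee_pos: [0.5453, 0.0019, 0.1137]
tcp_rot: [-179.7, -0.4, 90.5]
wrist_force: [1.9, -0.1, 0.2]
opening: 0.0435
grasp_force: 51.0
```

```bash
python3 -m crank '[{"gripper":40,"travel":[38,-9,0],"twist":[0,0,0]},{"gripper":40,"travel":[38,-9,0],"twist":[0,0,0]},{"gripper":40,"travel":[38,-9,0],"twist":[0,0,0]},{"gripper":40,"travel":[38,-9,0],"twist":[0,0,0]},{"gripper":40,"travel":[38,-9,0],"twist":[0,0,0]},{"gripper":40,"travel":[0,0,0],"twist":[0,0,0]}]'
python3 - <<'E'
from h import *
im=bot.camera("wrist");cv2.imwrite("pics/w3.png",im[:,:,::-1])
E
```

```text
time: 10.68
ee_pos: [0.4993, 0.1937, 0.1156]
tcp_rot: [-179.9, -0.4, 90.6]
wrist_force: [-0.6, -0.3, -1.3]
opening: 0.0436
grasp_force: 51.0
```

View pics/w3.png

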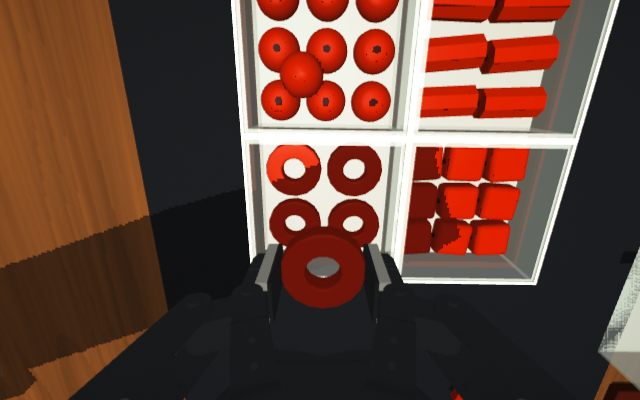

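The ring is held flat at (322,267), over the ring bin. I'll lower it, release it, and go on to the tile.

```bash
python3 -m crank '[{"gripper":40,"travel":[0,0,40],"twist":[0,0,0]},{"gripper":40,"travel":[0,0,32],"twist":[0,0,0]},{"gripper":40,"travel":[0,0,13],"twist":[0,0,0]},{"gripper":40,"travel":[0,0,0],"twist":[0,0,0]},{"gripper":58,"travel":[0,0,0],"twist":[0,0,0]},{"gripper":58,"travel":[0,0,0],"twist":[0,0,0]},{"gripper":58,"travel":[0,0,0],"twist":[0,0,0]},{"gripper":58,"travel":[0,0,-20],"twist":[0,0,0]},{"gripper":58,"travel":[0,0,-45],"twist":[0,0,0]},{"gripper":58,"travel":[0,0,-40],"twist":[0,0,0]}]'
python3 -m crank '[{"gripper":52,"travel":[-41,-12,0],"twist":[0,0,0]},{"gripper":52,"travel":[-41,-12,0],"twist":[0,0,0]},{"gripper":52,"travel":[-41,-12,0],"twist":[0,0,0]},{"gripper":52,"travel":[-41,-12,0],"twist":[0,0,0]},{"gripper":52,"travel":[-41,-12,0],"twist":[0,0,0]},{"gripper":52,"travel":[0,0,0],"twist":[0,0,-0.173]},{"gripper":52,"travel":[0,0,0],"twist":[0,0,-0.173]},{"gripper":52,"travel":[0,0,0],"twist":[0,0,-0.173]},{"gripper":52,"travel":[0,0,0],"twist":[0,0,0]}]'
python3 look.py .020 t2
```

```text
time: 11.98
ee_pos: [0.4999, 0.1915, 0.1364]
tcp_rot: [-179.9, -0.4, 90.5]
wrist_force: [0.7, 0.2, -0.6]
opening: 0.0579
grasp_force: 0.0
time: 13.1
ee_pos: [0.4417, -0.014, 0.1337]
tcp_rot: [179.9, -0.4, 120.1]
wrist_force: [0.5, -0.1, -0.5]
opening: 0.052
grasp_force: 0.0
[ 0.4417 -0.014   0.1337] [179.9  -0.4 120.1]
[609. 386.] [867. -61.] [80. 47.] 0
[498. 301.] [663. -26.] [34. 33.] 74
[324. 186.] [440.  -9.] [29. 32.] 30
[622.  97.] [613. 171.] [48. 99.] 49
[529.  24.] [503. 191.] [67. 94.] 90
[513.  97.] [559. 144.] [ 31. 245.] 88
```

View pics/t2.png

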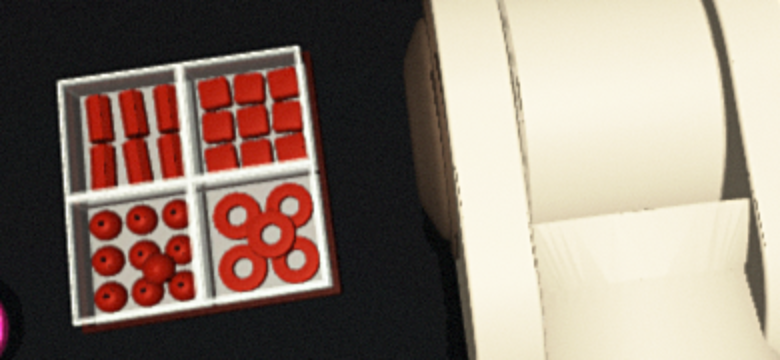

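The ring lies flat on its layer, at (270,233) in the crop. The tile is at (440,−9.5) mm with yaw 30°, 5 mm along tool x.

```bash
python3 -m crank '[{"gripper":52,"travel":[4.5,1,45],"twist":[0,0,0]},{"gripper":52,"travel":[0,0,45],"twist":[0,0,0]},{"gripper":52,"travel":[0,0,27],"twist":[0,0,0]},{"gripper":52,"travel":[0,0,11],"twist":[0,0,0]},{"gripper":24,"travel":[0,0,0],"twist":[0,0,0]},{"gripper":24,"travel":[0,0,0],"twist":[0,0,0]},{"gripper":24,"travel":[0,0,0],"twist":[0,0,0]},{"gripper":24,"travel":[0,0,0],"twist":[0,0,0]},{"gripper":24,"travel":[0,0,0],"twist":[0,0,0]},{"gripper":24,"travel":[0,0,-10],"twist":[0,0,0]},{"gripper":24,"travel":[0,0,-40],"twist":[0,0,0]},{"gripper":24,"travel":[0,0,-60],"twist":[0,0,0]}]' 50
```

```text
time: 14.7
ee_pos: [0.4389, -0.0095, 0.1158]
tcp_rot: [-179.9, -0.5, 120.2]
wrist_force: [1.1, 0.5, 0.0]
opening: 0.0288
grasp_force: 50.9
```

```bash
python3 -m crank '[{"gripper":24,"travel":[0,0,0],"twist":[0,0,0.174]},{"gripper":24,"travel":[0,0,0],"twist":[0,0,0.174]},{"gripper":24,"travel":[0,0,0],"twist":[0,0,0.174]},{"gripper":24,"travel":[40,35,0],"twist":[0,0,0]},{"gripper":24,"travel":[40,35,0],"twist":[0,0,0]},{"gripper":24,"travel":[40,35,0],"twist":[0,0,0]},{"gripper":24,"travel":[40,35,0],"twist":[0,0,0]},{"gripper":24,"travel":[40,35,0],"twist":[0,0,0]},{"gripper":24,"travel":[0,0,0],"twist":[0,0,0]},{"gripper":24,"travel":[0,0,0],"twist":[0,0,0]}]'
```

```text
time: 15.95
ee_pos: [0.6137, 0.1912, 0.1163]
tcp_rot: [-179.8, -0.4, 90.3]
wrist_force: [0.2, -0.2, -0.4]
opening: 0.0285
grasp_force: 50.9
```

```bash
python3 -m crank '[{"gripper":24,"travel":[0,0,40],"twist":[0,0,0]},{"gripper":24,"travel":[0,0,28],"twist":[0,0,0]},{"gripper":24,"travel":[0,0,11],"twist":[0,0,0]},{"gripper":24,"travel":[0,0,0],"twist":[0,0,0]},{"gripper":45,"travel":[0,0,0],"twist":[0,0,0]},{"gripper":45,"travel":[0,0,0],"twist":[0,0,0]},{"gripper":45,"travel":[0,0,0],"twist":[0,0,0]},{"gripper":45,"travel":[0,0,-20],"twist":[0,0,0]},{"gripper":45,"travel":[0,0,-40],"twist":[0,0,0]},{"gripper":45,"travel":[0,0,-35],"twist":[0,0,0]}]'
python3 -m crank '[{"gripper":45,"travel":[-45,10,0],"twist":[0,0,0]},{"gripper":45,"travel":[-45,10,0],"twist":[0,0,0]},{"gripper":45,"travel":[-45,10,0],"twist":[0,0,0]},{"gripper":45,"travel":[-45,10,0],"twist":[0,0,0]},{"gripper":45,"travel":[-45,10,0],"twist":[0,0,0]},{"gripper":45,"travel":[0,0,0],"twist":[0,0,0.148]},{"gripper":45,"travel":[0,0,0],"twist":[0,0,0.148]},{"gripper":45,"travel":[0,0,0],"twist":[0,0,0]}]'
python3 look.py .016 t3
```

```text
time: 17.2
ee_pos: [0.6143, 0.1914, 0.1355]
tcp_rot: [-180.0, -0.4, 90.3]
wrist_force: [0.6, 1.0, 0.7]
opening: 0.0446
grasp_force: 0.0
time: 18.2
ee_pos: [0.6656, -0.0335, 0.1322]
tcp_rot: [-179.8, -0.4, 73.4]
wrist_force: [0.9, 0.5, -0.2]
opening: 0.045
grasp_force: 0.0
[ 0.6656 -0.0335  0.1322] [-179.8   -0.4   73.4]
[577. 389.] [ 887. -362.] [16. 58.] 29
[353. 331.] [ 651. -199.] [25. 18.] 76
[324. 189.] [667. -34.] [49. 21.] 73
[561. 231.] [ 893. -166.] [104. 250.] 0
[128.  32.] [555. 137.] [  6. 170.] 90
[57. 10.] [512. 167.] [25. 12.] 0
[16. 17.] [477. 169.] [26. 34.] 73
```

View pics/t3.png

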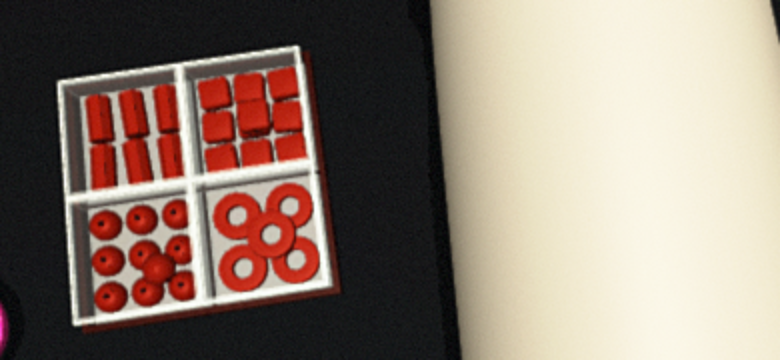

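The tile sits on the middle tile of its bin, at (252,115) in the crop. The long bead is right under the TCP and aligned.

```bash
python3 -m crank '[{"gripper":45,"travel":[0,1,45],"twist":[0,0,0]},{"gripper":45,"travel":[0,0,45],"twist":[0,0,0]},{"gripper":45,"travel":[0,0,26],"twist":[0,0,0]},{"gripper":45,"travel":[0,0,10],"twist":[0,0,0]},{"gripper":16,"travel":[0,0,0],"twist":[0,0,0]},{"gripper":16,"travel":[0,0,0],"twist":[0,0,0]},{"gripper":16,"travel":[0,0,0],"twist":[0,0,0]},{"gripper":16,"travel":[0,0,0],"twist":[0,0,0]},{"gripper":16,"travel":[0,0,0],"twist":[0,0,0]},{"gripper":16,"travel":[0,0,-10],"twist":[0,0,0]},{"gripper":16,"travel":[0,0,-40],"twist":[0,0,0]},{"gripper":16,"travel":[0,0,-60],"twist":[0,0,0]}]' 50
python3 -m crank '[{"gripper":16,"travel":[0,0,0],"twist":[0,0,-0.148]},{"gripper":16,"travel":[0,0,0],"twist":[0,0,-0.148]},{"gripper":16,"travel":[38,-6,0],"twist":[0,0,0]},{"gripper":16,"travel":[38,-6,0],"twist":[0,0,0]},{"gripper":16,"travel":[38,-6,0],"twist":[0,0,0]},{"gripper":16,"travel":[38,-6,0],"twist":[0,0,0]},{"gripper":16,"travel":[38,-6,0],"twist":[0,0,0]},{"gripper":16,"travel":[38,-6,0],"twist":[0,0,0]},{"gripper":16,"travel":[38,-6,0],"twist":[0,0,0]},{"gripper":16,"travel":[38,-6,0],"twist":[0,0,0]},{"gripper":16,"travel":[38,-6,0],"twist":[0,0,0]},{"gripper":16,"travel":[0,0,0],"twist":[0,0,0]}]'
```

```text
time: 19.8
ee_pos: [0.665, -0.0335, 0.1144]
tcp_rot: [-179.6, -0.3, 73.3]
wrist_force: [1.1, -0.3, -0.5]
opening: 0.0207
grasp_force: 51.0
time: 21.3
ee_pos: [0.6096, 0.3105, 0.1174]
tcp_rot: [-179.9, -0.4, 90.5]
wrist_force: [0.7, 0.9, -1.2]
opening: 0.0207
grasp_force: 51.0
```

```bash
python3 -m crank '[{"gripper":16,"travel":[-5,3,40],"twist":[0,0,0]},{"gripper":16,"travel":[0,0,26],"twist":[0,0,0]},{"gripper":16,"travel":[0,0,10],"twist":[0,0,0]},{"gripper":16,"travel":[0,0,0],"twist":[0,0,0]},{"gripper":40,"travel":[0,0,0],"twist":[0,0,0]},{"gripper":40,"travel":[0,0,0],"twist":[0,0,0]},{"gripper":40,"travel":[0,0,0],"twist":[0,0,0]},{"gripper":40,"travel":[0,0,-20],"twist":[0,0,0]},{"gripper":40,"travel":[0,0,-40],"twist":[0,0,0]},{"gripper":40,"travel":[0,0,-60],"twist":[0,0,0]}]'
python3 -m crank '[{"gripper":40,"travel":[-50,-30,0],"twist":[0,0,0]},{"gripper":40,"travel":[-50,-30,0],"twist":[0,0,0]},{"gripper":40,"travel":[-50,-30,0],"twist":[0,0,0]},{"gripper":40,"travel":[-50,-30,0],"twist":[0,0,0]},{"gripper":40,"travel":[0,0,0],"twist":[0,0,0]},{"gripper":40,"travel":[0,0,0],"twist":[0,0,0]}]'
python3 look.py .01 t4 | head -1
python3 - <<'E'
from h import *
cv2.imwrite("pics/s4.png",bot.camera("scene")[:,:,::-1])
E
```

```text
time: 22.55
ee_pos: [0.6128, 0.3025, 0.1625]
tcp_rot: [-179.8, -0.4, 90.3]
wrist_force: [1.3, 0.1, 0.8]
opening: 0.0394
grasp_force: 0.0
time: 23.3
ee_pos: [0.4952, 0.1024, 0.1616]
tcp_rot: [180.0, -0.4, 90.3]
wrist_force: [0.5, -0.1, -0.4]
opening: 0.0401
grasp_force: 0.0
[0.4952 0.1024 0.1616] [180.   -0.4  90.3]
```

View pics/t4.png

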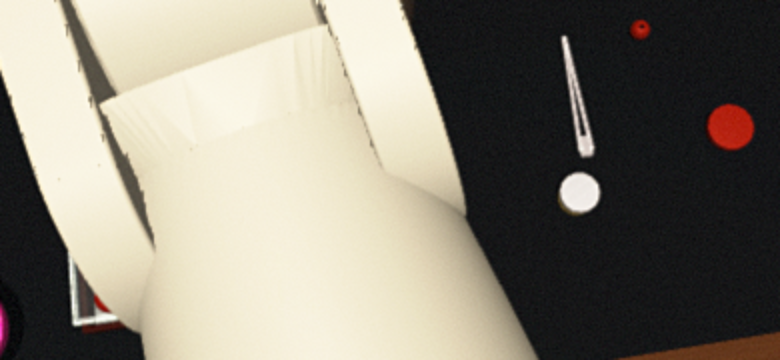

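View pics/s4.png

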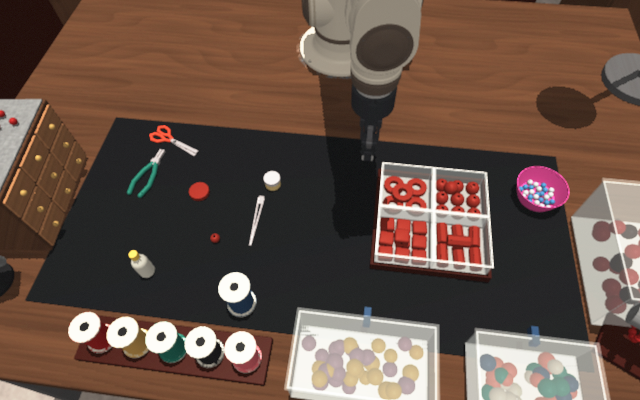

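All four beads show in their bins: ring (405,185), round (457,186), tile (403,237) and long (460,240). The coin (199,191) and small round (214,237) have not moved.

```bash
python3 -c "
from workcell import bot
print(bot.job_done())"
```

```text
the job is handed in; nothing more can be done
None
```

I put the round, ring, tile and long beads in their own bins, left the disc and small round bead where they lay, and handed in the job at about 23 s; the judge's verdict was not shown.

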